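# Set the screw clamp to a quarter turn of slack

## Task

One of the two small screw clamps has a steel bush standing under its presser foot. Take that clamp's thumbscrew in a gentle grip and turn it clockwise, seen from above, until it seats: the foot is on the bush and the screw goes tight. Do not squeeze or wrench it (keep the force on each finger below about 80 N); then back it off a quarter turn from its seat so that the bush is free, and finish while still holding the thumbscrew there, leaving the bush standing in place and the empty clamp and everything else on the table alone.

Things in the scene. Friction and masses are not known exactly. Their poses are not given: they have to be found in the camera images.
- clamp: C-shaped dark steel screw clamp with the bush in it, fixed to the table. Base 100 x 70 x 12 mm; origin under the base's centre, at table height; x runs to its column, z up. Column 44 mm wide, x = 26 to 48 mm; arm 34 mm wide reaches from it to x = -23 mm, its top 69 mm up (72 mm at the screw's collar). Screw axis at x = -6 mm, y = 0. Three pins 6 mm high stand round the bush
- thumbscrew (a joint): screw angle, rad: 0 = seated, negative = backed off; grows clockwise seen from above (8 mm travel a turn; the grip sinks with the screw). Starts at -1.6 to -0.5. Friction 0.04 N m, stays where left. The foot touches the bush from -0.2 on, which is hardly felt; at 0 it meets a firm stop, so the torque then climbs within a few hundredths of a rad
- thumbscrew_grip (a point): on the screw axis inside the flat steel thumb grip, where to take it: 11 mm below its top, about 96 mm above the table. The grip is an upright bar 42 mm long, 12 mm thick, 28 mm high; its lower edge is about 10 mm above the clamp's arm. Site x runs along the 42 mm, y across the 12 mm, z up; at joint 0 its x is the clamp's x, and it turns about -z as the joint grows
- presser: presser foot (22 mm disc) with the spindle and the thumbscrew it carries; origin in the centre of the foot's underside; moves up and down only
- bush: plain turned steel bush, 34 mm diameter, 22 mm high, loose, standing upright on the clamp's base plate under the foot; origin in the centre of its underside
- spare_clamp: a second clamp of the same make, empty, not to be used; origin and axes as for the first
- spare_screw_end (a point): end of the empty clamp's thumbscrew grip, 21 mm from its axis
- pin_gauge: bystander: steel pin, 70 mm long, 14 mm diameter, lying between the clamps
- small_bush: bystander: steel bush 30 mm diameter, 14 mm high, standing between the clamps
- caliper: bystander: caliper, 230 mm long, lying flat behind the clamps
- micrometer: bystander: micrometer, 134 mm long, lying flat behind the clamps
- stapler: bystander: stapler, 130 mm long, 43 mm high, behind the clamps
- marker: bystander: marker pen, 135 mm long, lying flat left of the clamps
- ball_pen: bystander: ball pen, 145 mm long, lying flat left of the clamps
Not all that is in view belongs to the job. What is shaped like the clamp but blue, brown or orange is not meant.

How it is judged:
By the outcome, as a careful person would: the job done as asked, in the order asked, and still so for the second after the job is handed in, while the arm keeps its last pose, push and grip.
It also fails if it takes over 38 s, if anything falls off the work surface, if the arm or the gripper's body presses on something with over 40 N, if the wrist force passes 120 N, or if a joint passes its speed limit or range.

## Robot

A 6-joint arm with a two-finger parallel gripper is mounted at the origin on a cart in front of the work surface, level with it; the furniture and walls round the work are solid. World frame = base frame: x ahead of the robot, y to its left, z up, the work surface at z = 0. Lengths are in m, angles in rad, forces in N, time in s.
With the tool pointing down it reaches from about 0.35 to 0.85 m from the base axis. Payload 8.1 kg.
Tool frame: the origin (TCP) lies on the mounting face of the last link; the fingertips stand 186 mm ahead of it and the grasp point (between the pads) lies 167 mm ahead of it (robot.finger_overhang is the distance from the TCP to the fingertips, in m); z points along the fingers, y is the line along which they close (so a half turn about z gives the same grasp; the last joint's range is limited). The gripper opens to 93 mm and grips with 3 to 60 N. Pads are 15 mm wide; open, the fingers measure 128 mm over their backs; the gripper's body (75 mm by 188 mm) begins 65 mm behind the grasp point.
Start: joints at [-1.434, 0.13, 1.488, -0, 1.523, -0.085], TCP at [0.132, -0.585, 0.405] pointing down, gripper open.
Joint ranges: [-2.96, 2.96], [-0.89, 2.26], [0.02, 2.5], [-1.34, 4.48], [0, 2.73], [-2.66, 2.66]. Speed limits (rad/s): [2.39, 2.39, 2.79, 3.14, 3.14, 3.14].

## Interface

Orientations are given as a rotation vector (axis times angle).
In Python, from plant import readout, read_camera, get_calibration, job, robot gives the robot as it stands.
- The arm moves only by the shell command python3 -m handwheel 'ROWS' [FORCE]. ROWS is JSON, a list of rows, each a list of 5 numbers: the shift along the world's x, y, z in cm, then the turn about the world's z in rad, then the closure, from 0 (fully open) to 1 (shut). In form: [[tx, ty, tz, spin, gripper], ...]. A call has 1 to 10 rows; each row shifts and turns the commanded pose from where the row before left it; what a row does not reach is not made up. A row lasts 1/8 s, in which the tool goes at most 62.5 mm and 10.7 degrees, less where a joint would pass 70% of its speed; a pose out of reach is approached as far as the arm can. A call is refused whole if a number of a shift passes 6.25 or a number of a turn 0.188, either way. A call with a gripper value outside its range is refused whole. The fingers move at their own pace and stop on an object; FORCE is the grip in N (left out, the last holds). Time passes only in rows, so rows that do not move let the fingers close. It gives the time, the measured TCP pose, the force, the opening and the grip force at its end, in the units of the state.
- readout.read_state(): the state, without advancing time (a new reading comes with each control period).
- read_camera(name): name is "scene" or "top" or "wrist"; returns the picture (400x640x3 uint8, red, green, blue); there is no depth.
- get_calibration(name): a dict with "fovy" (degrees; the focal length in pixels is half the picture's height over the tangent of half this angle, whatever the lens; pixels are square), "cx", "cy" (the principal point, pixels), "pose" (4x4, takes a point from camera to world coordinates). Camera axes: x right, y down, z forward; pixel columns grow to the right and rows downward; lengths in m; the calibration is good to about 2 mm. A picture is of the moment at which its call begins: read the wrist's pose just before it. get_calibration takes no time and is no camera call; for the wrist camera it gives the pose at the moment of the call.
- job.close_job(): hands the job in; it is judged then, once.
The state is a dict: "t": time; "q": joint angles; "dq": joint speeds; "joint_torque": joint torques, N m; "tool_pos": TCP position; "orientation": TCP orientation; "force": force on the tool from outside, world axes, zero at the start; "wrist_torque": the same for the moment, N m; "opening": finger opening in m; "gripper_force": force on a finger pad.
Only numpy, scipy, OpenCV 4.12 (cv2) and the standard library are available. Lean on these libraries where they do the work, as an engineer would, in place of code of your own. Each camera call takes 0.05 s, during which the arm holds its last target. There are 200 camera calls.

## Working session

There is one attempt and no reset: what is moved stays moved. The work goes in short steps, Python scripts to look and compute and a shell command to move; the robot and the scene stay as the last step left them, time stands still between calls to the robot, and variables do not carry over. Pictures are saved under pics/ and viewed, at most 10 in all, crops included, and the job is handed in when it is done.

```bash
mkdir -p pics; ls; python3 - <<'E'
from plant import readout, read_camera, get_calibration
import cv2, numpy as np
for n in ("scene","top"):
    im=read_camera(n); cv2.imwrite(f"pics/{n}0.png",im[:,:,::-1])
    c=get_calibration(n); print(n,c["fovy"],c["cx"],c["cy"],np.round(c["pose"],3).tolist())
s=readout.read_state(); print(s)
E
```

```text
pics
scene 49.42339554889792 320.85800807299927 198.15411456742396 [[0.89, -0.252, 0.379, 0.169], [-0.455, -0.518, 0.725, -0.882], [0.014, -0.818, -0.575, 0.747], [0.0, 0.0, 0.0, 1.0]]
top 56.92691584496346 316.65251534857697 199.30879523820894 [[-0.009, -0.991, 0.133, 0.458], [-1.0, 0.008, -0.007, -0.075], [0.006, -0.133, -0.991, 1.116], [0.0, 0.0, 0.0, 1.0]]
{'t': 0.1, 'q': array([-1.43440272e+00,  1.31090522e-01,  1.48913848e+00, -2.26118189e-05,
        1.52300033e+00, -8.54050502e-02]), 'dq': array([ 0.00032606, -0.00235516, -0.00105609,  0.00193003, -0.00223482,
       -0.00097533]), 'joint_torque': array([ 4.72055744e-04, -5.61344433e+01, -4.93098235e+01,  7.70277763e-02,
        2.90545332e-02, -8.23369464e-05]), 'tool_pos': array([ 0.13197846, -0.58510275,  0.4038067 ]), 'orientation': array([-3.12066804e+00, -3.47507520e-01,  1.00948301e-04]), 'force': array([0.91922808, 0.01056928, 0.16863353]), 'wrist_torque': array([-0.00821145,  0.01856685, -0.03669622]), 'gripper_force': 0.0, 'opening': 0.09286002804490434}
```

View pics/scene0.png

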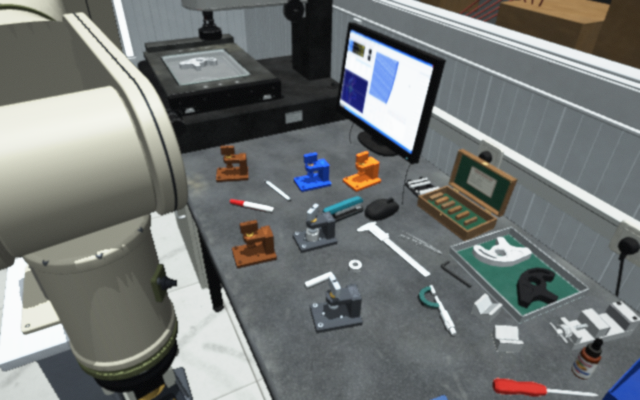

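View pics/top0.png

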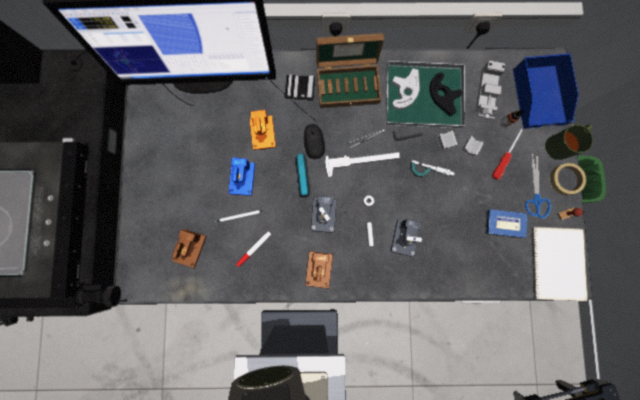

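The scene view shows two dark clamps, at (316,230) and (337,305). In the top view they are at (323,213) and (407,236). I'll zoom in to see which one holds the bush.

```bash
python3 - <<'E'
import cv2, numpy as np
s=cv2.imread("pics/scene0.png"); t=cv2.imread("pics/top0.png")
f=lambda im,u,v: cv2.resize(im[v-35:v+35,u-45:u+45],(396,300),interpolation=cv2.INTER_CUBIC)
cv2.imwrite("pics/crop0.png",np.vstack([np.hstack([f(s,316,230),f(s,337,300)]),np.hstack([f(t,323,213),f(t,407,236)])]))
E
```

```text
(no output)
```

View pics/crop0.png

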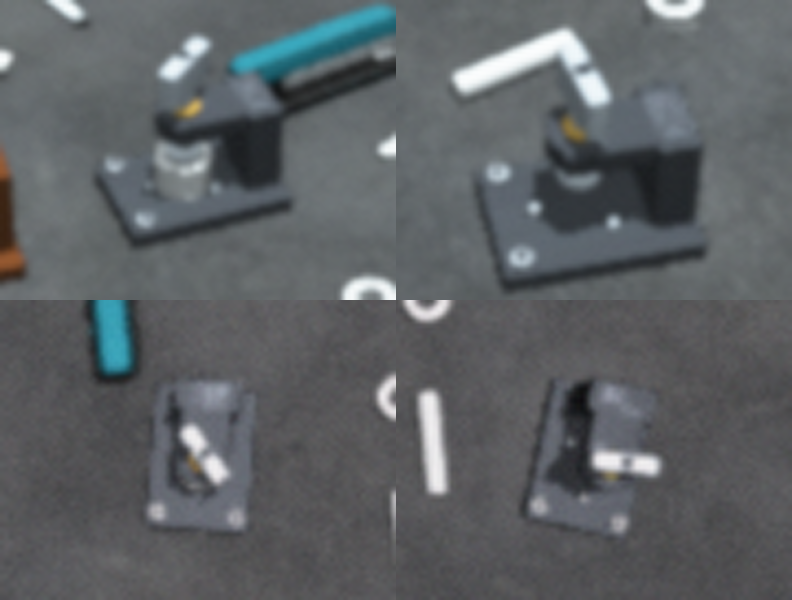

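The left clamp, at top (323,213), holds the bush. Its bright grip bar is at crop (205,453), which is about (324.5,213) in the top view. Next I'll compute the bar's position and yaw.

```bash
cat > h.py <<'E'
import cv2, numpy as np
from plant import get_calibration, readout, read_camera
def ray(c,u,v,z):
    f=200/np.tan(np.radians(c["fovy"])/2); P=np.array(c["pose"])
    d=P[:3,:3]@np.array([(u-c["cx"])/f,(v-c["cy"])/f,1.]); o=P[:3,3]
    return o+d*(z-o[2])/d[2]
def proj(c,p):
    f=200/np.tan(np.radians(c["fovy"])/2); P=np.array(c["pose"])
    q=P[:3,:3].T@(np.array(p)-P[:3,3]); return q[:2]/q[2]*f+[c["cx"],c["cy"]]
def bar(im,c,box,thr,z):
    u0,v0,u1,v1=box
    g=im[v0:v1,u0:u1].min(axis=2); g=cv2.resize(g,None,fx=4,fy=4,interpolation=cv2.INTER_CUBIC)
    cs,_=cv2.findContours((g>thr).astype(np.uint8),cv2.RETR_EXTERNAL,cv2.CHAIN_APPROX_NONE)
    out=[]
    for k in sorted(cs,key=cv2.contourArea,reverse=True)[:3]:
        b=(cv2.boxPoints(cv2.minAreaRect(k))+.5)/4-.5+[u0,v0]
        w=np.array([ray(c,*p,z)[:2] for p in b]); e1,e2=w[1]-w[0],w[2]-w[1]
        if np.linalg.norm(e1)<np.linalg.norm(e2): e1,e2=e2,e1
        out.append((b.mean(0).round(1),w.mean(0).round(4),round(np.degrees(np.arctan2(e1[1],e1[0]))%180,1),np.linalg.norm(e1).round(4),np.linalg.norm(e2).round(4)))
    return out
E
python3 - <<'E'
from h import *
c=get_calibration("top"); im=cv2.imread("pics/top0.png")[:,:,::-1]
for thr in (120,150): print(*bar(im,c,(313,203,335,222),thr,.107),sep="\n")
# base edges (screws near front), base corner rays from crop
for cu,cv in ((163,385),(255,395),(242,530),(148,520)):
    print(ray(c,278+cu/4.4,178+(cv-300)/4.286,.012).round(4))
s=get_calibration("scene"); print(ray(s,271+185/4.4,195+58/4.286,.107))
st=readout.read_state(); print(np.array(get_calibration("wrist")["pose"]).round(3), get_calibration("wrist")["fovy"])
E
```

```text
(array([324.1, 213.3]), array([ 0.5543, -0.1029]), np.float64(34.1), np.float64(0.0449), np.float64(0.0151))
(array([325.8, 202.8]), array([ 0.5834, -0.1077]), np.float64(89.6), np.float64(0.0062), np.float64(0.0007))
(array([326.4, 216.8]), array([ 0.5446, -0.1091]), np.float64(29.0), np.float64(0.0192), np.float64(0.0126))
(array([321.8, 210.1]), array([ 0.563 , -0.0967]), np.float64(35.3), np.float64(0.0205), np.float64(0.0126))
[ 0.6104 -0.0786  0.012 ]
[ 0.6028 -0.1417  0.012 ]
[ 0.508  -0.1314  0.012 ]
[ 0.5155 -0.0677  0.012 ]
[ 0.55336773 -0.10742685  0.107     ]
[[ 0.221 -0.93  -0.293  0.213]
 [-0.975 -0.211 -0.066 -0.566]
 [-0.     0.301 -0.954  0.383]
 [ 0.     0.     0.     1.   ]] 60.5477280713869
```

The bar is at about (0.554,-0.105), yaw 34°, and the clamp's yaw is about -6°, so the joint is near -0.70. The whole turn can be done in a single grip. I'll move to hover above it.

```bash
python3 -m handwheel '[[2,2.4,0,0.03,0],[4,4.5,0,0.04,0],[4,4.5,0,0.04,0],[4,4.5,0,0.04,0],[4,4.5,0,0.04,0],[4,4.5,0,0.04,0],[4,4.5,0,0.04,0],[4,4.5,0,0.04,0],[4,4.5,0,0.03,0],[4,4.5,0,0.03,0]]'
python3 -m handwheel '[[2.5,3,-1,0,0],[1.5,1.5,-2,0,0],[0,0,-2,0,0],[0,0,0,0,0],[0,0,0,0,0]]'
python3 - <<'E'
from h import *
st=readout.read_state();c=get_calibration("wrist");im=read_camera("wrist");cv2.imwrite("pics/w1.png",im[:,:,::-1])
print(st["q"].round(3),st["tool_pos"],st["orientation"],proj(c,[.554,-.105,.107]),ray(c,320,200,.107))
E
```

```text
t: 1.35
tool_pos: [0.513, -0.1545, 0.4045]
orientation: [3.005, 0.918, -0.0]
force: [0.8, -0.9, 0.4]
opening: 0.0928
gripper_force: 0.0
t: 1.98
tool_pos: [0.5516, -0.1122, 0.3552]
orientation: [3.005, 0.914, 0.0]
force: [-0.5, 0.3, 0.4]
opening: 0.093
gripper_force: 0.0
[-0.292  0.059  1.656 -0.     1.427  0.689] [ 0.55159988 -0.11223097  0.35515186] [3.00540229e+00 9.14078575e-01 1.97090392e-05] [313.33594081 206.42184158] [ 0.56052922 -0.10624027  0.107     ]
```

View pics/w1.png

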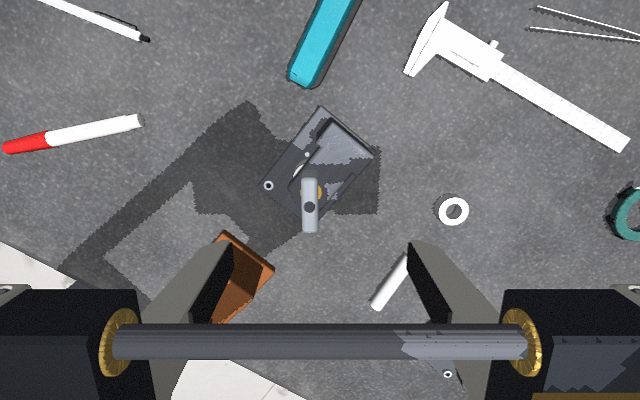

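The grip bar's top spans (309,178) to (310.5,232), with its centre mark at about (309,207). The bar lies almost parallel to tool x.

```bash
python3 - <<'E'
from h import *
c=get_calibration("wrist");im=cv2.imread("pics/w1.png")[:,:,::-1]
for t in (125,140,155): print(t,*bar(im,c,(298,172,325,240),t,.107)[:1])
print(ray(c,309,207,.107))
# per-row edges of the bar's top
g=cv2.cvtColor(np.ascontiguousarray(im),cv2.COLOR_RGB2GRAY)
for v in (182,190,198,216,224): print(v,g[v,298:325].tolist())
# clamp base screws
for p in ((268,185),(448,374)): print(ray(c,*p,.012))
E
```

```text
125 (array([308.9, 205. ]), array([ 0.553 , -0.1023]), np.float64(34.7), np.float64(0.0413), np.float64(0.0108))
140 (array([308.8, 205.1]), array([ 0.5529, -0.1023]), np.float64(34.3), np.float64(0.0408), np.float64(0.0104))
155 (array([308.6, 205.1]), array([ 0.5528, -0.1022]), np.float64(34.8), np.float64(0.0404), np.float64(0.0098))
[ 0.55224481 -0.10289062  0.107     ]
182 [79, 83, 86, 152, 179, 184, 197, 200, 199, 201, 203, 201, 207, 204, 206, 204, 185, 159, 148, 105, 79, 88, 85, 87, 83, 83, 81]
190 [85, 92, 121, 148, 171, 185, 195, 195, 199, 200, 201, 202, 206, 205, 204, 201, 183, 161, 151, 101, 152, 166, 167, 112, 80, 81, 81]
198 [80, 81, 77, 129, 167, 181, 191, 198, 199, 200, 198, 201, 204, 203, 202, 201, 185, 159, 152, 112, 154, 152, 102, 78, 82, 82, 80]
216 [77, 80, 82, 89, 161, 176, 190, 195, 195, 197, 192, 193, 195, 196, 192, 193, 183, 162, 156, 125, 84, 79, 78, 67, 74, 123, 136]
224 [77, 78, 72, 77, 154, 176, 184, 195, 194, 196, 193, 192, 191, 194, 191, 189, 183, 166, 155, 128, 110, 126, 128, 129, 124, 119, 117]
[ 0.52023117 -0.07285949  0.012     ]
[ 0.4410602  -0.36922638  0.012     ]
```

```bash
python3 - <<'E'
import cv2
im=cv2.imread("pics/w1.png"); cv2.imwrite("pics/w1c.png",cv2.resize(im[95:255,230:400],None,fx=3.6,fy=3.6,interpolation=cv2.INTER_CUBIC))
E
```

```text
(no output)
```

View pics/w1c.png

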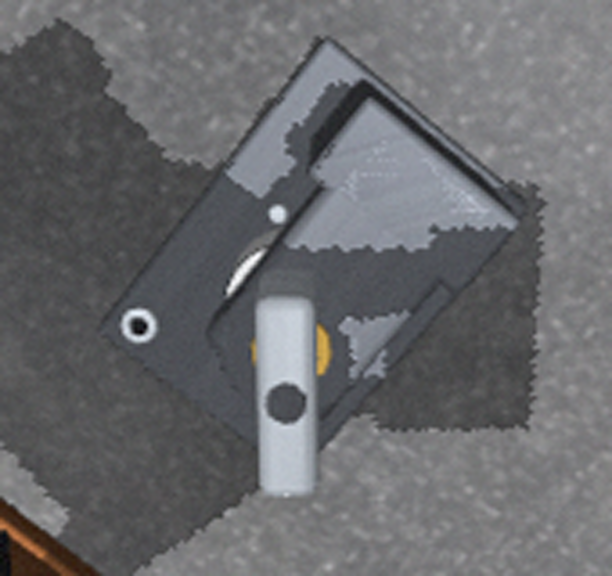

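The crop shows the base's left edge running from (325,38) to (103,325), its rear edge on to (525,210), and the bar centred near (286,395).

```bash
python3 - <<'E'
from h import *
c=get_calibration("wrist")
r=lambda u,v,z: ray(c,230+(u+.5)/3.6-.5,95+(v+.5)/3.6-.5,z)[:2]
a=lambda d: np.degrees(np.arctan2(d[1],d[0]))
print("left edge",a(r(325,38,.012)-r(103,325,.012)),"rear edge+90",a(r(525,210,.012)-r(325,38,.012))+90)
print("column rear+90",a(r(520,222,.069)-r(370,97,.069))+90)
L=r(325,38,.012);y=np.radians(-6.3);R=np.array([[np.cos(y),-np.sin(y)],[np.sin(y),np.cos(y)]])
print("axis from rear-left corner",L+R@[-.056,-.035])
E
```

```text
left edge -4.792936958402842 rear edge+90 -5.801816989787298
column rear+90 -5.060749726874164
axis from rear-left corner [ 0.55140945 -0.10160321]
```

```bash
python3 -m handwheel '[[0.1,1,-1,0.01,0.3],[0,0,-2.5,0,0.5],[0,0,-2.5,0,0.6],[0,0,-2,0,0.6],[0,0,-1,0,0.6],[0,0,0,0,0.6],[0,0,0,0,0.6],[0,0,0,0,0.6]]' 15
python3 - <<'E'
from h import *
im=read_camera("wrist");cv2.imwrite("pics/w2.png",im[:,:,::-1])
E
```

```text
t: 3.02
tool_pos: [0.5535, -0.1014, 0.2658]
orientation: [3.0, 0.931, 0.002]
force: [-0.3, 0.5, 0.5]
opening: 0.0374
gripper_force: 0.0
```

View pics/w2.png

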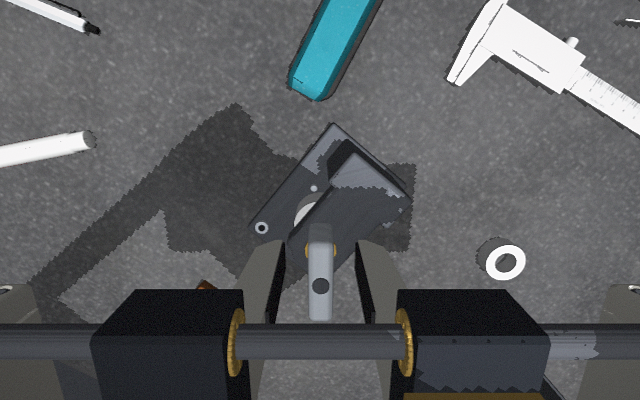

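The bar sits centred between the fingers, at (320,285). I'll check how well it is centred along its length, then close.

```bash
python3 - <<'E'
from h import *
c=get_calibration("wrist");im=cv2.imread("pics/w2.png")[:,:,::-1]
print(*bar(im,c,(300,235,342,325),140,.107)[:1])
E
python3 -m handwheel '[[0,0,-0.1,0,0.8],[0,0,0,0,0.95],[0,0,0,0,0.95],[0,0,0,0,0.95],[0,0,0,0,0.95],[0,0,0,0,0.95]]' 15
```

```text
(array([319.3, 264.7]), array([ 0.5605, -0.0962]), np.float64(35.0), np.float64(0.0207), np.float64(0.0087))
t: 3.82
tool_pos: [0.5532, -0.1016, 0.2639]
orientation: [3.0, 0.931, 0.001]
force: [3.0, -4.1, -3.0]
opening: 0.012
gripper_force: 15.0
```

```bash
cat > s.py <<'E'
from h import *
s=readout.read_state(); o=s["orientation"]; y=np.degrees(2*np.arctan2(o[1],o[0]))
print("yaw",y.round(2),"joint(est)",np.radians(-5.3-y).round(3),"tau",s["wrist_torque"].round(3),"F",s["force"].round(1),"pos",s["tool_pos"].round(4),"grip",round(s["gripper_force"],1))
E
python3 s.py; python3 -m handwheel '[[0.03,-0.04,0,0,0.95],[0,0,-0.006,-0.05,0.95],[0,0,-0.006,-0.05,0.95],[0,0,-0.006,-0.05,0.95],[0,0,-0.006,-0.05,0.95],[0,0,0,0,0.95]]'; python3 s.py
python3 -m handwheel '[[0,0,-0.006,-0.05,0.95],[0,0,-0.006,-0.05,0.95],[0,0,-0.006,-0.05,0.95],[0,0,-0.006,-0.05,0.95],[0,0,0,0,0.95]]'; python3 s.py
```

```text
yaw 34.47 joint(est) -0.694 tau [-0.926 -0.592 -0.061] F [ 3.  -4.1 -3. ] pos [ 0.5532 -0.1016  0.2639] grip 15.0
t: 4.58
tool_pos: [0.5534, -0.1018, 0.2636]
orientation: [3.078, 0.627, 0.0]
force: [3.1, -3.9, -1.5]
opening: 0.0122
gripper_force: 15.0
yaw 23.04 joint(est) -0.495 tau [-0.827 -0.476 -0.012] F [ 3.1 -3.9 -1.5] pos [ 0.5534 -0.1018  0.2636] grip 15.0
t: 5.2
tool_pos: [0.5534, -0.1019, 0.2633]
orientation: [3.125, 0.317, 0.0]
force: [1.8, -4.4, -1.6]
opening: 0.0124
gripper_force: 15.0
yaw 11.6 joint(est) -0.295 tau [-0.93  -0.484 -0.041] F [ 1.8 -4.4 -1.6] pos [ 0.5534 -0.1019  0.2633] grip 15.0
```

```bash
python3 -m handwheel '[[0.02,-0.05,-0.006,-0.05,0.95],[0,0,-0.006,-0.05,0.95],[0,0,-0.004,-0.03,0.95],[0,0,0,0,0.95]]'; python3 s.py
python3 -m handwheel '[[0,0,-0.005,-0.04,0.95],[0,0,-0.004,-0.03,0.95],[0,0,0,0,0.95]]'; python3 s.py
python3 -m handwheel '[[0,0,-0.003,-0.03,0.95],[0,0,0,0,0.95]]'; python3 s.py
```

```text
t: 5.7
tool_pos: [0.5535, -0.1021, 0.2632]
orientation: [-3.139, -0.114, 0.0]
force: [1.3, -3.7, 0.4]
opening: 0.0119
gripper_force: 15.0
yaw -355.84 joint(est) 6.118 tau [-0.516 -0.288  0.032] F [ 1.3 -3.7  0.4] pos [ 0.5535 -0.1021  0.2632] grip 15.0
t: 6.08
tool_pos: [0.5535, -0.1022, 0.2632]
orientation: [-3.142, -0.004, -0.0]
force: [1.0, -2.7, 1.6]
opening: 0.0121
gripper_force: 15.0
yaw -359.87 joint(est) 6.188 tau [-0.422 -0.191 -0.011] F [ 1.  -2.7  1.6] pos [ 0.5535 -0.1022  0.2632] grip 15.0
t: 6.32
tool_pos: [0.5535, -0.1022, 0.2631]
orientation: [-3.141, 0.045, -0.0]
force: [1.3, -2.8, 2.6]
opening: 0.0117
gripper_force: 15.0
yaw 358.36 joint(est) -6.347 tau [-0.44  -0.088 -0.004] F [ 1.3 -2.8  2.6] pos [ 0.5535 -0.1022  0.2631] grip 15.0
```

```bash
sed -i 's/y=np.degrees(2\*np.arctan2(o\[1\],o\[0\]))/y=(np.degrees(2*np.arctan2(o[1],o[0]))+180)%360-180/' s.py
for i in 1; do python3 -m handwheel '[[0,0,-0.004,-0.03,0.95],[0,0,0,0,0.95]]'>/dev/null; python3 s.py
python3 -m handwheel '[[0,0,-0.004,-0.03,0.95],[0,0,0,0,0.95]]' >/dev/null; python3 s.py; done
```

```text
yaw -3.37 joint(est) -0.034 tau [-0.437 -0.025 -0.042] F [-0.4 -1.6  3.8] pos [ 0.5536 -0.1022  0.2631] grip 15.0
yaw -5.09 joint(est) -0.004 tau [-0.39   0.077 -0.076] F [-0.  -2.4  4.8] pos [ 0.5536 -0.1022  0.2631] grip 15.0
```

```bash
python3 -m handwheel '[[0,0,-0.003,-0.03,0.95],[0,0,0,0,0.95]]'>/dev/null; python3 s.py
python3 -m handwheel '[[0,0,-0.003,-0.03,0.95],[0,0,0,0,0.95]]' ; python3 s.py
```

```text
yaw -6.78 joint(est) 0.026 tau [-0.397  0.038  0.269] F [-0.3 -2.3  5. ] pos [ 0.5536 -0.1022  0.2631] grip 15.2
t: 7.32
tool_pos: [0.5537, -0.1022, 0.2631]
orientation: [3.133, -0.233, 0.001]
force: [-0.3, -2.4, 4.4]
opening: 0.0126
gripper_force: 15.4
yaw -8.5 joint(est) 0.056 tau [-0.373 -0.108  0.3  ] F [-0.3 -2.4  4.4] pos [ 0.5537 -0.1022  0.2631] grip 15.4
```

The torque stepped to about 0.3 N m, so the screw is on its stop. I'll firm the grip slightly so the bar squares up in the pads, which confirms the seat and gives me its angle.

```bash
python3 -m handwheel '[[0,0,0,0,0.95],[0,0,0,0,0.95],[0,0,0,0,0.95]]' 24 ; python3 s.py
```

```text
t: 7.7
tool_pos: [0.5537, -0.1022, 0.2631]
orientation: [3.133, -0.232, 0.001]
force: [0.3, -1.9, 5.1]
opening: 0.0123
gripper_force: 24.3
yaw -8.46 joint(est) 0.055 tau [-0.354 -0.116  0.354] F [ 0.3 -1.9  5.1] pos [ 0.5537 -0.1022  0.2631] grip 24.3
```

Seated: 0.35 N m at tool yaw -8.5°, with contact near -5.5°. Now I'll back off until the bar yaw is about 85°.

```bash
python3 -m handwheel '[[0,0,0,0.04,0.95],[0,0,0.012,0.08,0.95],[0,0,0.013,0.1,0.95],[0,0,0.013,0.1,0.95],[0,0,0.013,0.1,0.95],[0,0,0.013,0.1,0.95],[0,0,0.013,0.1,0.95],[0,0,0.013,0.1,0.95],[0,0,0,0,0.95]]' 18 ; python3 s.py
python3 -m handwheel '[[0,0,0.013,0.1,0.95],[0,0,0.013,0.1,0.95],[0,0,0.013,0.1,0.95],[0,0,0.013,0.1,0.95],[0,0,0.013,0.1,0.95],[0,0,0.013,0.1,0.95],[0,0,0.013,0.1,0.95],[0,0,0.013,0.1,0.95],[0,0,0,0,0.95],[0,0,0,0,0.95]]' 18 ; python3 s.py
```

```text
t: 8.82
tool_pos: [0.5536, -0.102, 0.2637]
orientation: [-3.014, -0.885, -0.0]
force: [0.8, -1.3, 3.5]
opening: 0.0122
gripper_force: 17.9
yaw 32.73 joint(est) -0.664 tau [-0.081 -0.233  0.046] F [ 0.8 -1.3  3.5] pos [ 0.5536 -0.102   0.2637] grip 17.9
t: 10.07
tool_pos: [0.5533, -0.1018, 0.2647]
orientation: [-2.433, -1.986, -0.0]
force: [-0.4, 0.6, 5.0]
opening: 0.0123
gripper_force: 17.9
yaw 78.45 joint(est) -1.462 tau [ 0.045  0.108 -0.003] F [-0.4  0.6  5. ] pos [ 0.5533 -0.1018  0.2647] grip 17.9
```

```bash
python3 -m handwheel '[[0,0,0.008,0.07,0.95],[0,0,0.006,0.05,0.95],[0,0,0,0,0.95],[0,0,0,0,0.95]]' 18 ; python3 s.py
python3 - <<'E'
from h import *
c=get_calibration("wrist"); a=read_camera("wrist"); b=read_camera("scene")
cv2.imwrite("pics/w3.png",a[:,:,::-1])
p=cv2.resize(b[180:260,270:370],(640,512),interpolation=cv2.INTER_CUBIC)
cv2.imwrite("pics/s3.png",p[:,:,::-1])
np.save("c3.npy",c["pose"])
E
```

```text
t: 10.58
tool_pos: [0.5533, -0.1018, 0.2648]
orientation: [-2.309, -2.128, 0.0]
force: [-0.9, 1.3, 5.4]
opening: 0.0117
gripper_force: 17.9
yaw 85.33 joint(est) -1.582 tau [0.115 0.185 0.034] F [-0.9  1.3  5.4] pos [ 0.5533 -0.1018  0.2648] grip 17.9
```

View pics/w3.png

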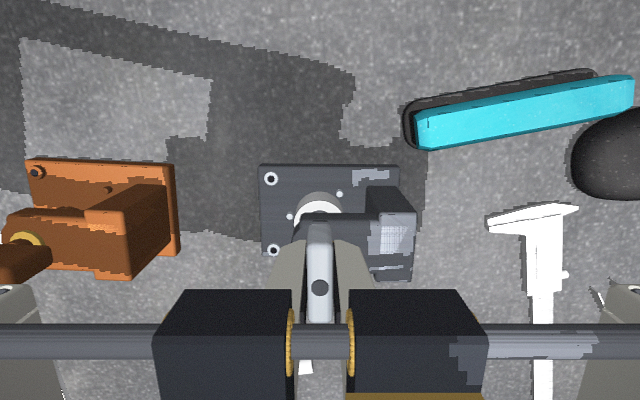

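View pics/s3.png

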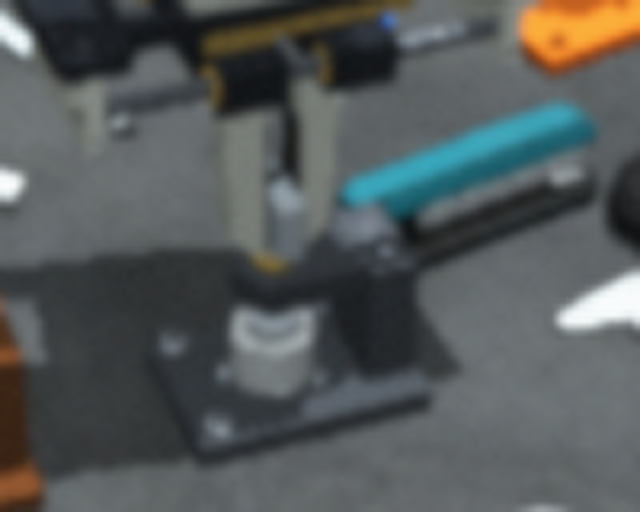

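The bar is now square to the clamp: its base's long edge runs level from (260,164) to (398,165) and the bar is vertical at u=320. The bush stands in place with the foot lifted clear of it, and the bar is still held.

```bash
python3 -c "
from plant import job; print(job.close_job())"
```

```text
the job is handed in; nothing more can be done
None
```

I seated the thumbscrew on the bush at about 0.35 N m, backed it off a quarter turn (estimated joint -1.58 rad), and handed the job in still holding it at 18 N (never above 25 N), with the bush standing.

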